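# Charge the glaze mill, then push and twist its cap and keep it running

### The arm

A 6-joint arm with a two-finger parallel gripper is mounted at the origin on the work surface. World frame = base frame: x ahead of the robot, y to its left, z up, the work surface at z = 0. Lengths are in mm, angles in degrees, forces in N, time in s.
With the tool pointing down it reaches from about 350 to 850 mm from the base axis. Payload 8.1 kg.
Tool frame: the origin (TCP) lies midway between the tips of the shut fingers; the grasp point (between the pads) lies 19 mm behind it; z points along the fingers, y is the line along which they close (so a half turn about z gives the same grasp; the last joint's range is limited). The gripper opens to 85 mm and grips with 20 to 120 N. Pads are 22 mm wide; open, the fingers measure 114 mm over their backs; the gripper's body (76 mm by 85 mm) begins 54 mm behind the grasp point. The pads swing forward as they close: fully open they stand 13 mm farther back than shut.
Start: joints at [-80.409, 7.471, 85.268, -0, 87.261, -4.893], TCP at [150.09, -580.929, 231.292] pointing down, gripper open.
Joint ranges: [-169.43, 169.43], [-51.17, 129.36], [1.28, 143.12], [-76.62, 256.62], [0, 156.53], [-152.29, 152.29]. Speed limits (degrees/s): [136.94, 136.94, 159.86, 180, 180, 180].

### API

Orientations are given as [roll, pitch, yaw] about the fixed x, y, z axes, in that order (R = Rz(yaw) Ry(pitch) Rx(roll)).
In Python, from bench import sense, snapshot, order, finder gives the robot as it stands.
- The arm moves only by the tool send_rows, never from a script. Its argument "steps" is a list of rows, each a list of 2 entries, a list of its own where there are three numbers: the shift along the world's x, y, z in units of 30 mm (1.0 is 30 mm), then the turn, a rotation vector about the world's x, y, z in rad. In form: [[[dx, dy, dz], [wx, wy, wz]], ...]. A call has 1 to 10 rows; each row is the pose to reach, as a shift and turn from the pose commanded when the call began; what a row does not reach only later rows make up. A row lasts 1/8 s, in which the tool goes at most 62.5 mm and 10.7 degrees, less where a joint would pass 70% of its speed; a pose out of reach is approached as far as the arm can. A call with a gripper value outside its range is refused whole. "fingers" is the closure, from 0 (fully open) to 1 (shut), set as the call begins (left out, the last holds). The fingers move at their own pace and stop on an object; "squeeze" is the grip in N (left out, the last holds). Time passes only in rows, so rows that repeat a pose let the fingers close. It gives the time, the measured TCP pose, the force, the opening and the grip force at its end, in the units of the state.
- sense(): the state, without advancing time (a new reading comes with each control period).
- snapshot(name): name is "scene" or "top" or "wrist"; returns a dict with "img" (384x512x3 uint8, red, green, blue), "K" (3x3 intrinsics, pixels), "k1" (the pictures are not rectified: a ray, as slopes to the right and down, at radius r is drawn at 1 + k1 r^2 times it, then the intrinsics apply), "pose" (4x4, takes a point from camera to world coordinates). Camera axes: x right, y up, looking along -z (the intrinsics and any distortion apply to the point x, -y, -z); pixel columns grow to the right and rows downward; lengths in mm; the calibration is good to about 2 mm. A picture is of the moment at which its call begins. There is no depth.
- order.hand_in(): hands the job in; it is judged then, once.
Trained networks look in the newest picture that a camera, given by its name, has taken for a name from the list of things; names that differ only in an ending like _2 or _b are one class to them, and where a whole thing is asked for, a point or a joint stands for the part that bears it (a point fixed in the world has none). Each returns a list of dicts, best first, with "confidence" (0 to 1); they miss things now and then, are a little off and sometimes report something else, mostly with a low value. They report only what shows in the picture. A call takes as long as a camera call.
- finder.find_in(label, camera): "box" ([left, top, width, height] as shares, 0 to 1, of the picture: columns of its width, rows of its height, round what is visible of it).
- finder.trace(label, camera): "mask" (384x512 bool, what is visible of it) and "box" ([left, top, width, height] as shares, 0 to 1, of the picture: columns of its width, rows of its height, round what is visible of it).
- finder.pinpoint(label, camera): "at" ([column, row] as shares, 0 to 1, of the picture: columns of its width, rows of its height: a listed point, or the origin of a listed thing).
The state is a dict: "time": time; "joint_pos": joint angles; "qd": joint speeds; "joint_efforts": joint torques, N m; "tool_pos": TCP position; "tcp_rot": TCP orientation; "ft_force": force on the tool from outside, world axes, zero at the start; "wrist_torque": the same for the moment, N m; "finger_gap": finger opening in mm; "grip_force": force on a finger pad.
Only numpy, scipy, OpenCV 4.12 (cv2) and the standard library are available. Lean on these libraries where they do the work, as an engineer would, in place of code of your own. Each camera call takes 0.05 s, during which the arm holds its last target. There are 200 camera calls.

### The job

Charge the little glaze mill: lower the largest of the three white grinding balls gently down into its pot and let it go near the bottom, not from the rim. Then set the cap in the collar with its two lugs in the two gates, push it fully down against the spring, turn it a quarter turn clockwise (seen from above) to its stop, and finish still gripping it, held fully down and fully turned, because the mill only runs while it is held. Leave the other two balls and everything else on the table where they are.

Things in the scene. Friction and masses are not known exactly. Their poses are not given: they have to be found in the camera images.
- mill: Fixed bench mill: grey base 165 x 165 x 36 mm, on it a round pot (90 mm inside, floor 58 mm above the table) with an aluminium collar, 140 mm outside, rim 110 mm above the table. Origin: on the axis at table height, z up. The cap's lugs go in through two gates (notches) in the collar's ledge, on the mill's +x and -x sides.
- pot_floor (a point): Centre of the pot's floor inside, 58 mm above the table, 52 mm below the rim.
- collar (a point): Centre of the collar's mouth at rim height, 110 mm above the table; axes as the mill's. The ledge is 5 mm thick, its mouth 108 mm wide: the cap has 3 mm of radial play. A lug centred on the x axis has about 4 mm of play to either side in its gate.
- plunger (a joint): How far the sprung dark ring in the collar is pressed down, m: 0 up (ring top 105 mm above the table; the cap first rests on it with its lugs in the gates), 0.012 fully down (stop). Takes about 3 N to start, 10 N at the stop. The lugs can turn under the ledge from 0.007 on; let go after turning, it springs back to 0.007.
- ring (a joint): How far the cap's lugs have turned the dark ring, rad, clockwise from above: 0 at rest, 1.42 at its stop. Two small dogs on it stand in the gates beside the lugs, so the lugs turn about 0.07 before they meet the dogs. A torsion spring (0.02 to 0.1 N m) turns it back.
- cap: The cap, flat on the table: grey metal disc 102 mm across, 10 mm thick, two opposite lugs (16 mm wide, 7 mm thick, to 61.5 mm from the axis) along its +x and -x; on top a black grip bar 70 mm long along x, 16 mm wide along y, from 10 to 48 mm above the underside. Origin: centre of the underside, z up. A half turn makes no difference. 0.16 kg.
- ball_large_center (a point): Centre of the largest white porcelain ball, 30 mm in diameter, about 50 g; it rests in one of the three cups of the stand, its centre 53 mm above the table.
- ball_medium_center (a point): Centre of the medium white ball, 22 mm in diameter, in another cup of the stand. Leave it.
- ball_small_center (a point): Centre of the smallest white ball, 16 mm in diameter, in another cup of the stand. Leave it.
- stand: Fixed wooden ball stand: base 170 mm (its x) x 44 mm x 10 mm with three posts along its x axis, at -58, 0 and +58 mm, each ending in a shallow cup 24 mm across whose lip is 41 mm above the table and whose floor is 38 mm above it. Origin: centre of the underside. The fingers best close across it, along its y.
- cup: Bystander: open white cup, 64 mm across, 62 mm high, origin at the centre of the underside.
- jar: Bystander: closed grey jar, 60 mm across, 75 mm high, origin at the centre of the underside.
- tin: Bystander: steel tin, 68 mm across, 85 mm high, origin at the centre of the underside.
- bowl: Bystander: white bowl, 130 mm across, 55 mm high, origin at the centre of the underside.
- tile: Bystander: patterned tile, 150 x 150 x 8 mm, lying flat, origin at the centre of the underside.
- brush: Bystander: brush 190 mm long lying flat along its x.

How it is judged (in metres and radians):
On the way, in this order (a step that is already met when the one before it is completed fails the run):
1. the largest ball lies in the pot, let go (horizontal distance between ball_large_center and pot_floor below 0.036 m and height (world z) of ball_large_center below 0.08 m and contact force between the fingers and ball_large below 0.1 N), for 0.2 s.
2. the cap sits in the collar with its lugs in the gates (horizontal distance between cap and collar below 0.005 m and z of cap in the frame of collar below -0.002 m and angle between the x axis of cap and the x axis of collar, either way round below 0.16 rad and angle between cap's own z axis and vertical below 0.1 rad), for 0.1 s.
At the end, for the whole second after the job is handed in: Still gripping the cap (over 3 N): ring pressed over 9.5 of 12 mm (cap underside over 13.5 mm below the rim) and turned over 1.2 of 1.42 rad; cap level within 0.08 rad, centred within 5 mm, within 0.42 rad of square to its entry; largest ball on the pot floor (centre below 80 mm) (value of joint plunger above 0.0095 m and value of joint ring above 1.2 rad and z of cap in the frame of collar below -0.0135 m and horizontal distance between cap and collar below 0.005 m and angle between the y axis of cap and the x axis of collar, either way round below 0.42 rad and angle between cap's own z axis and vertical below 0.08 rad and contact force between the fingers and cap above 3 N and horizontal distance between ball_large_center and pot_floor below 0.036 m and height (world z) of ball_large_center below 0.08 m); the arm keeps its last pose, push and grip.
It fails at once if the largest ball is dropped into the pot (it falls freely faster than 0.75 m/s, a drop of about 29 mm) (horizontal distance between ball_large_center and pot_floor below 0.05 m and contact force between the fingers and ball_large below 0.1 N and linear speed of ball_large above 0.75 m/s).
It fails at once if another ball or a bystander is moved by more than 40 mm (distance of any of ball_medium_center, ball_small_center, cup, jar, tin, bowl, tile, brush from where it was at the start of the episode above 0.04 m).
It also fails if it takes over 67 s, if anything falls off the work surface, if the arm or the gripper's body presses on something with over 40 N, if the wrist force passes 120 N, or if a joint passes its speed limit or range.

## Working session

There is one attempt and no reset: what is moved stays moved. The work goes in short steps, Python scripts to look and compute and a tool call to move; the robot and the scene stay as the last step left them, time stands still between calls to the robot, and variables do not carry over. Pictures are saved under pics/ and viewed, at most 10 in all, crops included, and the job is handed in when it is done.

Besides the shell and the picture viewer there is one more tool, called after ">>>" by a JSON object that holds its "api" and its "payload", one argument or row to a line. send_rows: Moves the arm, as the interface text tells. Its arguments: {"type":"object","properties":{"steps":{"type":"array"},"fingers":{"type":"number"},"squeeze":{"type":"number"}},"required":["steps"]}

```bash
mkdir -p pics; cat > h.py <<'E'
import numpy as np, cv2
from bench import sense, snapshot, order, finder
def ray(s,u,v):
    K=s["K"];k=s["k1"]
    d=np.array([(u-K[0,2])/K[0,0],(v-K[1,2])/K[1,1]]); x=d.copy()
    for _ in range(30): x=d/(1+k*(x@x))
    P=np.array(s["pose"]); return P[:3,3],P[:3,:3]@np.array([x[0],-x[1],-1])
def onz(s,u,v,z):
    o,d=ray(s,u,v); return o+d*(z-o[2])/d[2]
def proj(s,p):
    P=np.array(s["pose"]);c=P[:3,:3].T@(np.array(p,float)-P[:3,3])
    x=np.array([c[0],-c[1]])/-c[2]; x=x*(1+s["k1"]*(x@x)); K=s["K"]
    return np.array([K[0,0]*x[0]+K[0,2],K[1,1]*x[1]+K[1,2]])
def save(s,n): cv2.imwrite("pics/"+n,s["img"][:,:,::-1])
E
python3 - <<'E'
from h import *
Z=dict(mill=0,collar=110,pot_floor=58,cap=0,ball_large_center=53,ball_medium_center=49,ball_small_center=46,stand=0,cup=0,jar=0,tin=0,bowl=0,tile=0,brush=0)
for c in("top","scene"):
    s=snapshot(c); save(s,c+"0.png"); print(c,np.round(s["pose"][:3],3) if 0 else np.round(np.array(s["pose"])[:3,3]),s["k1"])
    for n,z in Z.items():
        for r in finder.pinpoint(n,c)[:2]:
            u,v=r["at"][0]*512,r["at"][1]*384
            print(n,round(r["confidence"],2),round(u),round(v),np.round(onz(s,u,v,z)[:2]))
print(sense())
E
```

```text
top [ 409.   -3. 1511.] 0.007217450113180115
mill 0.67 269 167 [634. -21.]
collar 0.77 266 163 [629. -10.]
pot_floor 0.68 266 168 [622. -10.]
cap 0.64 340 207 [ 491. -264.]
ball_large_center 0.6 182 218 [457. 270.]
ball_medium_center 0.36 188 199 [521. 251.]
stand 0.59 185 219 [455. 268.]
cup 0.71 282 240 [380. -64.]
jar 0.87 202 144 [716. 213.]
tin 0.74 324 134 [ 749. -214.]
tin 0.6 340 208 [ 488. -265.]
bowl 0.59 412 167 [ 627. -516.]
bowl 0.49 270 167 [632. -25.]
tile 0.62 129 173 [616. 466.]
brush 0.65 110 246 [365. 524.]
scene [1548.  332. 1362.] -0.15199956429784442
mill 0.77 246 228 [630. -20.]
mill 0.33 324 214 [471. 260.]
collar 0.83 247 209 [618. -14.]
pot_floor 0.75 247 219 [626. -12.]
cap 0.7 200 187 [ 485. -274.]
ball_large_center 0.56 325 198 [433. 250.]
ball_medium_center 0.53 319 214 [512. 246.]
stand 0.81 325 208 [437. 256.]
cup 0.8 252 179 [371. -76.]
cup 0.49 322 215 [478. 255.]
jar 0.9 296 259 [710. 204.]
tin 0.96 189 240 [ 749. -213.]
bowl 0.95 133 201 [ 640. -519.]
bowl 0.44 189 238 [ 742. -215.]
tile 0.97 371 255 [609. 475.]
brush 0.61 390 208 [359. 518.]
brush 0.31 297 262 [721. 212.]
{'time': 1.5, 'joint_pos': array([-8.04117753e+01,  7.47041665e+00,  8.52668714e+01,  1.12365467e-03,
        8.72612716e+01, -4.89369045e+00]), 'qd': array([ 0.02366484, -0.0488707 , -0.01080254, -0.02034817, -0.03426164,
        0.06010485]), 'joint_efforts': array([ 5.80201709e-05, -5.69306231e+01, -5.00851107e+01, -2.25682088e-04,
        1.23315302e-03, -2.03232008e-05]), 'tool_pos': array([ 150.06904625, -580.94340282,  231.30895315]), 'tcp_rot': array([ 1.79998469e+02, -9.95413292e-04,  1.44818615e+01]), 'ft_force': array([-0.91107911, -0.57247062, -1.05584159]), 'wrist_torque': array([-0.00569184,  0.07297705, -0.01082266]), 'grip_force': 0.0, 'finger_gap': 85.67467413588243}
```

```bash
python3 -c "
import cv2;a=cv2.imread('pics/top0.png');cv2.imwrite('pics/top0b.png',cv2.resize(a,(800,600)))"
```

```text
(no output)
```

View pics/top0b.png

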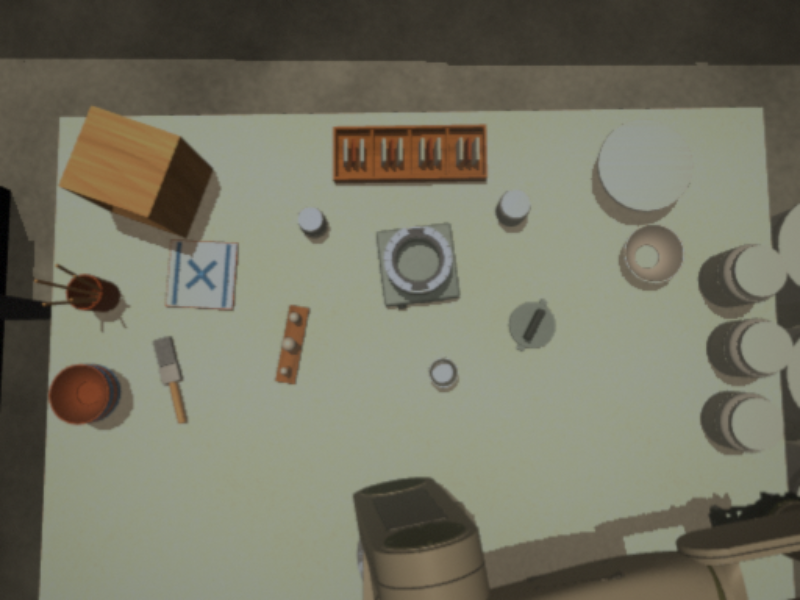

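View pics/scene0.png

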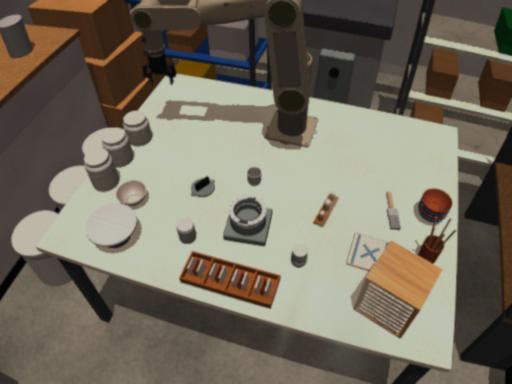

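The top picture shows the mill at (418,260) of 800x600 and the cap at (532,325), with its bar tilted. The stand is at (292,345) and the largest ball looks like the middle one, at (289,344). I'll fly over the cap first for a wrist view.

>>> {"api": "send_rows", "payload": {
  "steps": [
    [[9, 10.5, 3.3], [0, 0, 0]],
    [[9, 10.5, 3.3], [0, 0, 0]],
    [[9, 10.5, 3.3], [0, 0, 0]],
    [[9, 10.5, 3.3], [0, 0, 0]],
    [[9, 10.5, 3.3], [0, 0, 0]],
    [[9, 10.5, 3.3], [0, 0, 0]],
    [[9, 10.5, 3.3], [0, 0, 0]],
    [[9, 10.5, 3.3], [0, 0, 0]],
    [[9, 10.5, 3.3], [0, 0, 0]],
    [[9, 10.5, 3.3], [0, 0, 0]]
  ]
}}

```text
time: 2.75
tool_pos: [419.2, -266.8, 329.8]
tcp_rot: [-180.0, 0.0, 14.4]
ft_force: [-0.3, 0.5, -1.5]
finger_gap: 85.3
grip_force: 0.0
```

```bash
python3 - <<'E'
from h import *
s=snapshot("wrist"); save(s,"w1.png"); print(np.round(s["pose"],3),s["K"],s["k1"])
for n,z in dict(cap=0,mill=0,collar=110,cup=0).items():
    for r in finder.pinpoint(n,"wrist")[:2]:
        u,v=r["at"][0]*512,r["at"][1]*384
        print(n,round(r["confidence"],2),round(u),round(v),np.round(onz(s,u,v,z)[:2]))
E
```

```text
[[ 2.48000e-01  9.16000e-01  3.14000e-01  4.99193e+02]
 [-9.69000e-01  2.34000e-01  8.20000e-02 -2.46114e+02]
 [ 1.00000e-03 -3.24000e-01  9.46000e-01  4.71163e+02]
 [ 0.00000e+00  0.00000e+00  0.00000e+00  1.00000e+00]] [[333.76324558   0.         258.26086679]
 [  0.         333.76324558 185.33913602]
 [  0.           0.           1.        ]] -0.05717148672348454
cap 0.83 263 87 [ 482. -258.]
cup 0.89 112 119 [388. -62.]
```

View pics/w1.png

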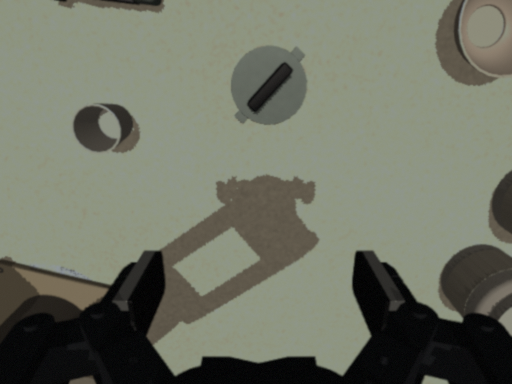

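The wrist picture shows the cap disc at (269,86), lugs at (299,54) and (240,116), and the cup at (103,128). I'll fit silhouettes to the traced masks for precise poses.

```bash
cat >> h.py <<'E'
from scipy.optimize import minimize
def cyl(r,z0,z1,n=48):
    a=np.linspace(0,2*np.pi,n,endpoint=False); c=np.c_[r*np.cos(a),r*np.sin(a)]
    return np.r_[np.c_[c,c[:,0]*0+z0],np.c_[c,c[:,0]*0+z1]]
def box(x0,x1,y0,y1,z0,z1): return np.array([[x,y,z] for x in(x0,x1) for y in(y0,y1) for z in(z0,z1)],float)
M=dict(cap=[cyl(51,0,10),box(-61.5,61.5,-8,8,0,7),box(-35,35,-8,8,10,48)],
 bar=[box(-35,35,-8,8,10,48)],
 mill=[box(-82.5,82.5,-82.5,82.5,0,36),cyl(70,36,110)],
 stand=[box(-85,85,-22,22,0,10)]+[cyl(12,10,41)+[q,0,0] for q in(-58,0,58)])
def render(s,parts,x,y,yaw,S=4,z=0):
    im=np.zeros((384*S,512*S),np.uint8);c,n=np.cos(yaw),np.sin(yaw);R=np.array([[c,-n,0],[n,c,0],[0,0,1]])
    for p in parts:
        q=np.array([proj(s,R@v+[x,y,z]) for v in p])*S+S/2-.5
        cv2.fillConvexPoly(im,cv2.convexHull(np.round(q*16).astype(np.int32)),255,shift=4)
    return cv2.resize(im,(512,384),interpolation=cv2.INTER_AREA)/255.
def fit(s,mask,parts,x,y,yaws,z=0):
    m=mask.astype(float);f=lambda p:np.abs(render(s,parts,p[0],p[1],p[2]/50,z=z)-m).sum()
    best=None
    for w in yaws:
        r=minimize(f,[x,y,w*50],method="Nelder-Mead",options=dict(initial_simplex=[[x,y,w*50],[x+8,y,w*50],[x,y+8,w*50],[x,y,w*50+8]],xatol=.1,fatol=.2,maxiter=120))
        if best is None or r.fun<best.fun:best=r
    return np.round([best.x[0],best.x[1],np.degrees(best.x[2]/50),best.fun,m.sum()],1)
E
python3 - <<'E'
from h import *
s=snapshot("wrist")
for t in finder.trace("cap","wrist")[:1]: print("cap",t["confidence"],fit(s,t["mask"],M["cap"],482,-262,[.5,.8,1.1,1.4]))
b=s["img"].astype(float).mean(2)<60
n,l,st,ce=cv2.connectedComponentsWithStats(b.astype(np.uint8))
i=np.argmin(np.hypot(*(ce-[269,86]).T)); print(ce[i],st[i])
print("bar",fit(s,l==i,M["bar"],482,-262,[.5,.8,1.1,1.4]))
E
```

```text
cap 0.9 [ 485.1 -264.1   83.9  502.7 4832. ]
[269.64519906  87.64051522] [248  63  45  51 854]
bar [ 484.2 -264.9  -28.    57.1  854. ]
```

>>> {"api": "send_rows", "payload": {
  "steps": [
    [[3, 8.5, 0], [0, 0, 0]],
    [[3, 8.5, 0], [0, 0, 0]],
    [[3, 8.5, 0], [0, 0, 0]],
    [[3, 8.5, 0], [0, 0, 0]],
    [[3, 8.5, 0], [0, 0, 0]],
    [[3, 8.5, 0], [0, 0, 0]],
    [[3, 8.5, 0], [0, 0, 0]],
    [[3, 8.5, 0], [0, 0, 0]]
  ]
}}

```text
time: 4.1
tool_pos: [509.9, -12.1, 330.3]
tcp_rot: [180.0, -0.0, 14.4]
ft_force: [1.1, -0.1, -0.8]
finger_gap: 85.6
grip_force: 0.0
```

```bash
python3 - <<'E'
from h import *
s=snapshot("wrist"); save(s,"w2.png"); print(sense()["tool_pos"])
for n,z in dict(mill=0,collar=110,pot_floor=58).items():
    for r in finder.pinpoint(n,"wrist")[:2]:
        u,v=r["at"][0]*512,r["at"][1]*384
        print(n,round(r["confidence"],2),round(u),round(v),np.round(onz(s,u,v,z)[:2]))
for t in finder.trace("mill","wrist")[:1]:
    print("mill",t["confidence"],t["box"],fit(s,t["mask"],M["mill"],628,-15,[-.2,0.1,.4,.7]))
E
```

```text
[509.92104118 -12.03221587 330.36596765]
mill 0.83 280 54 [619. -15.]
mill 0.59 284 54 [620. -20.]
collar 0.69 288 52 [616. -16.]
pot_floor 0.82 286 51 [621. -17.]
mill 0.63 [0.4098, 0.0091, 0.2953, 0.3232] [ 6.196e+02 -1.500e+01  7.200e+00  3.405e+02  1.629e+04]
```

View pics/w2.png

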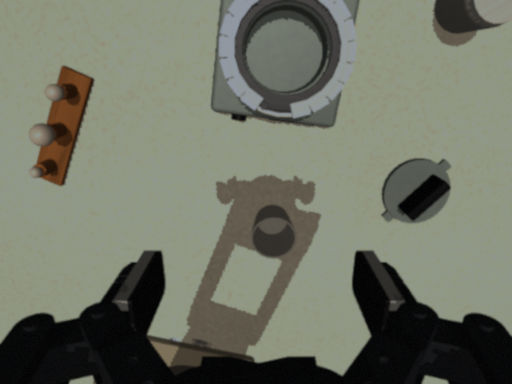

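This shows the mill's collar at (288,55), with a gap in the light rim near (275,105). The stand has its largest ball in the middle, at (43,133), and the cap is at (417,190). I'll move in to centre the mill.

>>> {"api": "send_rows", "payload": {
  "steps": [
    [[4, 0, 0], [0, 0, 0]],
    [[4, 0, 0], [0, 0, 0]],
    [[4, 0, 0], [0, 0, 0]],
    [[4, 0, 0], [0, 0, 0]],
    [[4, 0, 0], [0, 0, 0]]
  ]
}}

```text
time: 4.97
tool_pos: [629.5, -11.0, 332.1]
tcp_rot: [179.9, -0.1, 14.5]
ft_force: [-1.6, 0.4, 0.5]
finger_gap: 85.4
grip_force: 0.0
```

```bash
python3 - <<'E'
from h import *
s=snapshot("wrist"); print(sense()["tool_pos"])
for t in finder.trace("mill","wrist")[:1]:
    print("mill",t["confidence"],t["box"],fit(s,t["mask"],M["mill"],620,-15,[-.2,0.1,.4,.7]))
for n,z in dict(collar=110,pot_floor=58,stand=0,ball_large_center=53).items():
    for r in finder.pinpoint(n,"wrist")[:1]:
        u,v=r["at"][0]*512,r["at"][1]*384
        print(n,round(r["confidence"],2),round(u),round(v),np.round(onz(s,u,v,z)[:2]))
t=finder.trace("stand","wrist")
if t: print("stand",t[0]["confidence"],fit(s,t[0]["mask"],M["stand"],453,262,[-.3,0,.3]))
c=proj(s,[620,-15,110]).astype(int);print(c)
p=s["img"][max(c[1]-75,0):c[1]+75,max(c[0]-100,0):c[0]+100]
cv2.imwrite("pics/mill.png",cv2.resize(p[:,:,::-1],None,fx=4,fy=4,interpolation=cv2.INTER_CUBIC))
E
```

```text
[629.53347558 -10.9889641  332.39747278]
mill 0.61 [0.3799, 0.1914, 0.2695, 0.3815] [ 6.2000e+02 -1.5900e+01  7.1000e+00  3.8530e+02  1.5842e+04]
collar 0.78 257 162 [617. -14.]
pot_floor 0.94 259 151 [617. -16.]
stand 0.68 59 200 [454. 262.]
ball_large_center 0.73 39 215 [452. 262.]
stand 0.96 [ 449.   260.9  -11.7  779.9 2571. ]
[259 159]
```

View pics/mill.png

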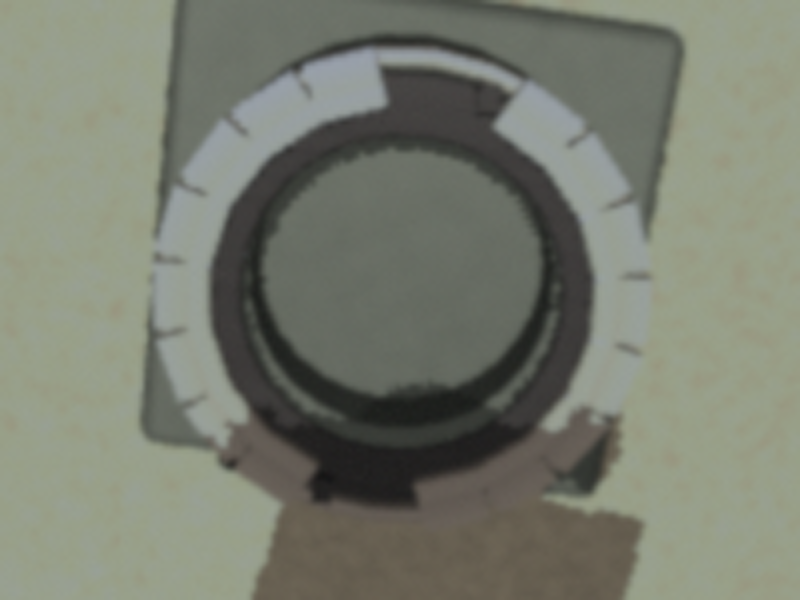

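The crop shows the gates at top (440,85) and bottom (365,490), with the dogs on their clockwise side. The gate axis agrees with mill yaw 7°. Now over to the stand.

>>> {"api": "send_rows", "payload": {
  "steps": [
    [[-4, 9.1, -1], [0, 0, -0.456]],
    [[-4, 9.1, -1], [0, 0, -0.456]],
    [[-4, 9.1, -1], [0, 0, -0.456]],
    [[-4, 9.1, -1], [0, 0, -0.456]],
    [[-4, 9.1, -1], [0, 0, -0.456]],
    [[-4, 9.1, -1], [0, 0, -0.456]],
    [[-4, 9.1, -1], [0, 0, -0.456]],
    [[-4, 9.1, -1], [0, 0, -0.456]]
  ]
}}

```text
time: 6.32
tool_pos: [510.8, 260.9, 300.5]
tcp_rot: [180.0, -0.0, -11.7]
ft_force: [-0.8, -0.7, -0.7]
finger_gap: 85.7
grip_force: 0.0
```

```bash
python3 - <<'E'
from h import *
s=snapshot("wrist"); save(s,"w3.png"); print(sense()["tool_pos"],sense()["tcp_rot"])
for n,z in dict(stand=0,ball_large_center=53,ball_medium_center=49,ball_small_center=46).items():
    for r in finder.pinpoint(n,"wrist")[:2]:
        u,v=r["at"][0]*512,r["at"][1]*384
        print(n,round(r["confidence"],2),round(u),round(v),np.round(onz(s,u,v,z)[:2],1))
for n,r_,z in(("ball_large_center",15,53),("ball_medium_center",11,49),("ball_small_center",8,46)):
    for t in finder.trace(n,"wrist")[:2]:
        m=t["mask"];v,u=np.nonzero(m);print(n,round(t["confidence"],2),m.sum(),np.round(onz(s,u.mean(),v.mean(),z)[:2],1))
for t in finder.trace("stand","wrist")[:1]:
    print("stand",t["confidence"],fit(s,t["mask"],M["stand"][:1],453,262,[-.3,0]))
E
```

```text
[510.84435442 260.80879099 300.51799122] [ 1.79999756e+02 -2.65991202e-02 -1.17568576e+01]
stand 0.91 264 178 [453.2 263. ]
ball_large_center 0.6 266 195 [447.4 263.9]
ball_medium_center 0.84 271 147 [504.2 246.2]
ball_small_center 0.69 270 232 [392.4 269.3]
ball_small_center 0.18 110 260 [394.2 493.6]
ball_large_center 0.74 438 [448.6 261.1]
ball_large_center 0.34 13622 [607.5 436.2]
ball_medium_center 0.65 256 [505.8 250.7]
ball_medium_center 0.17 13398 [607.4 438.2]
ball_small_center 0.56 127 [391.7 272.2]
stand 0.96 [ 449.9  260.8  -10.6  889.2 3074. ]
```

View pics/w3.png

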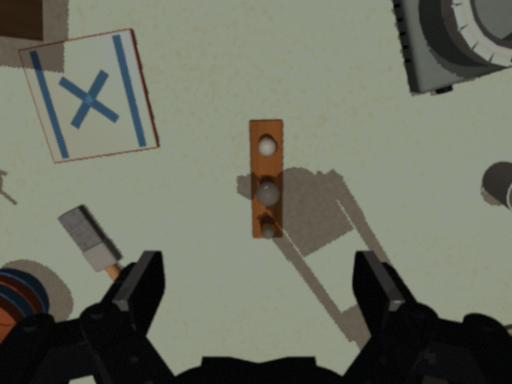

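The picture shows three balls: medium (267,146), large (267,193) and small (268,230). The fits agree on the large ball at about (448.7, 261.3) and stand yaw about -11°. Going above it.

>>> {"api": "send_rows", "payload": {
  "steps": [
    [[-2.07, 0, -4], [0, 0, 0.015]],
    [[-2.07, 0, -4], [0, 0, 0.015]],
    [[-2.07, 0, -4], [0, 0, 0.015]],
    [[-2.07, 0, -6], [0, 0, 0.015]],
    [[-2.07, 0, -6], [0, 0, 0.015]],
    [[-2.07, 0, -6], [0, 0, 0.015]],
    [[-2.07, 0, -6], [0, 0, 0.015]]
  ]
}}

```text
time: 7.65
tool_pos: [450.4, 263.1, 123.9]
tcp_rot: [-179.8, -0.2, -10.8]
ft_force: [0.1, 0.5, 0.9]
finger_gap: 85.8
grip_force: 0.0
```

```bash
python3 - <<'E'
from h import *
s=snapshot("wrist"); st=sense();print(st["tool_pos"],st["tcp_rot"])
for n,z in (("ball_large_center",53),("ball_medium_center",49),("ball_small_center",46)):
    for t in finder.trace(n,"wrist")[:1]:
        m=t["mask"];v,u=np.nonzero(m);print(n,round(t["confidence"],2),m.sum(),np.round(onz(s,u.mean(),v.mean(),z)[:2],1))
E
```

```text
[450.08413334 262.92031164 123.37588099] [-179.84358095   -0.21947209  -10.79225432]
ball_large_center 0.93 1474 [448.8 261.7]
ball_medium_center 0.85 959 [505.9 251.1]
ball_small_center 0.87 329 [392.3 272.1]
```

>>> {"api": "send_rows", "payload": {
  "steps": [
    [[0, 0, -1], [0, 0, 0]],
    [[0, 0, -1.8], [0, 0, 0]],
    [[0, 0, -2.4], [0, 0, 0]],
    [[0, 0, -2.84], [0, 0, 0]],
    [[0, 0, -2.84], [0, 0, 0]],
    [[0, 0, -2.84], [0, 0, 0]],
    [[0, 0, -2.84], [0, 0, 0]]
  ],
  "fingers": 0.15,
  "squeeze": 25
}}

```text
time: 8.72
tool_pos: [448.8, 262.5, 36.1]
tcp_rot: [-179.9, -0.1, -10.8]
ft_force: [0.2, 0.7, 0.3]
finger_gap: 72.8
grip_force: 0.0
```

>>> {"api": "send_rows", "payload": {
  "steps": [
    [[0, 0, 0], [0, 0, 0]],
    [[0, 0, 0], [0, 0, 0]],
    [[0, 0, 0], [0, 0, 0]],
    [[0, 0, 0], [0, 0, 0]],
    [[0, 0, 0], [0, 0, 0]],
    [[0, 0, 0], [0, 0, 0]],
    [[0, 0, 0], [0, 0, 0]],
    [[0, 0, 0], [0, 0, 0]]
  ],
  "fingers": 1
}}

```text
time: 9.72
tool_pos: [448.2, 262.1, 35.3]
tcp_rot: [-180.0, -0.0, -10.8]
ft_force: [0.7, -0.6, 5.5]
finger_gap: 28.7
grip_force: 24.5
```

>>> {"api": "send_rows", "payload": {
  "steps": [
    [[0, 0, 0.3], [0, 0, 0]],
    [[0, 0, 0.8], [0, 0, 0]],
    [[0, 0, 2], [0, 0, 0]],
    [[0, 0, 4], [0, 0, 0]],
    [[0, 0, 5.3], [0, 0, 0]],
    [[0, 0, 5.3], [0, 0, 0]],
    [[0, 0, 5.3], [0, 0, 0]]
  ]
}}

```text
time: 10.6
tool_pos: [447.8, 262.0, 194.1]
tcp_rot: [-180.0, -0.0, -10.8]
ft_force: [-0.3, -0.1, -0.9]
finger_gap: 28.1
grip_force: 24.8
```

```bash
python3 - <<'E'
from h import *
s=snapshot("wrist"); save(s,"w4.png"); st=sense();print(st["tool_pos"],st["finger_gap"],st["grip_force"],st["ft_force"])
T=st["tool_pos"]
for t in finder.trace("ball_large_center","wrist")[:2]:
    m=t["mask"];v,u=np.nonzero(m);print(t["confidence"],m.sum(),u.mean(),v.mean());o,d=ray(s,u.mean(),v.mean())
    # intersect with plane through TCP normal tool x
    import math
    yw=math.radians(st["tcp_rot"][2]);n=np.array([math.cos(yw),math.sin(yw),0]);print(o+d*(n@(T-o))/(n@d)-T)
E
```

```text
[447.24366212 261.80093271 193.11860702] 28.377446262322895 24.756479859352112 [-0.20243843  0.21233188 -0.9597631 ]
0.68 3701 258.3928667927587 271.3291002431775
[-0.0221481  -0.11631069 16.42899431]
```

View pics/w4.png

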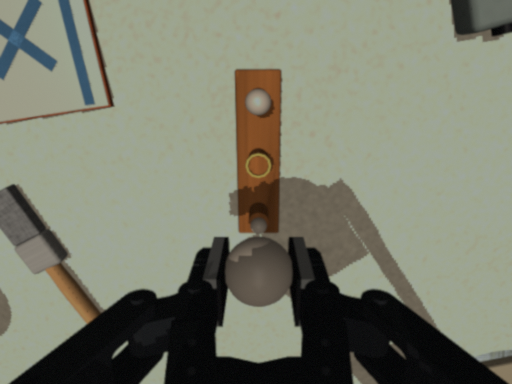

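The largest ball is held at (258,271), the middle cup is empty at (258,165), and the other two balls haven't moved. Moving to the mill.

>>> {"api": "send_rows", "payload": {
  "steps": [
    [[1, -1.6, 0], [0, 0, 0]],
    [[2.2, -3.5, 0], [0, 0, 0]],
    [[3.3, -5.4, 0], [0, 0, 0]],
    [[4.3, -7, 0], [0, 0, 0]],
    [[5.2, -8.4, 0], [0, 0, 0]],
    [[5.73, -9.27, 0], [0, 0, 0]],
    [[5.73, -9.27, 0], [0, 0, 0]],
    [[5.73, -9.27, 0], [0, 0, 0]]
  ]
}}

```text
time: 11.7
tool_pos: [618.9, -15.5, 192.6]
tcp_rot: [-180.0, 0.2, -10.8]
ft_force: [0.3, 1.2, 0.1]
finger_gap: 28.6
grip_force: 24.8
```

```bash
python3 - <<'E'
from h import *
s=snapshot("wrist"); st=sense();print(st["tool_pos"],st["tcp_rot"],st["finger_gap"],st["grip_force"])
for n,z in dict(collar=110,pot_floor=58).items():
    for r in finder.pinpoint(n,"wrist")[:1]:
        u,v=r["at"][0]*512,r["at"][1]*384
        print(n,round(r["confidence"],2),round(u),round(v),np.round(onz(s,u,v,z)[:2],1))
# rim fit in top & scene
for c in("top","scene"):
    s=snapshot(c)
    for n,z in dict(collar=110,mill=0).items():
        for r in finder.pinpoint(n,c)[:1]: print(c,n,np.round(onz(s,r["at"][0]*512,r["at"][1]*384,z)[:2],1))
E
```

```text
[619.00337534 -15.10231956 193.01373546] [-1.79987579e+02  1.19169258e-01 -1.07461298e+01] 28.396511534137222 24.814421832561493
collar 0.68 256 194 [618.1 -14.3]
pot_floor 0.66 259 169 [621.7 -17.7]
top collar [622.8  -8.2]
top mill [623.8 -12.5]
scene collar [625.9 -18.4]
scene mill [615.4 -24.5]
```

>>> {"api": "send_rows", "payload": {
  "steps": [
    [[0, 0, -1.2], [0, 0, 0]],
    [[0, 0, -2.4], [0, 0, 0]],
    [[0, 0, -3.3], [0, 0, 0]],
    [[0, 0, -3.9], [0, 0, 0]],
    [[0, 0, -4.3], [0, 0, 0]],
    [[0, 0, -4.45], [0, 0, 0]],
    [[0, 0, -4.45], [0, 0, 0]],
    [[0, 0, -4.45], [0, 0, 0]],
    [[0, 0, -4.45], [0, 0, 0]]
  ]
}}

```text
time: 13.28
tool_pos: [620.5, -16.1, 61.5]
tcp_rot: [-180.0, -0.1, -10.8]
ft_force: [-1.1, 0.1, 0.2]
finger_gap: 28.1
grip_force: 24.8
```

>>> {"api": "send_rows", "payload": {
  "steps": [
    [[0, 0, 0], [0, 0, 0]],
    [[0, 0, 0], [0, 0, 0]],
    [[0, 0, 0], [0, 0, 0]],
    [[0, 0, 0], [0, 0, 0]],
    [[0, 0, 0], [0, 0, 0]]
  ],
  "fingers": 0.5
}}

```text
time: 13.9
tool_pos: [620.4, -16.1, 61.2]
tcp_rot: [-180.0, -0.1, -10.8]
ft_force: [-0.9, 1.3, 4.7]
finger_gap: 42.5
grip_force: 0.0
```

>>> {"api": "send_rows", "payload": {
  "steps": [
    [[0, 0, 0.7], [0, 0, 0]],
    [[0, 0, 2], [0, 0, 0]],
    [[0, 0, 4], [0, 0, 0]],
    [[0, 0, 6], [0, 0, 0]],
    [[0, 0, 7], [0, 0, 0.2]],
    [[0, 0, 7], [0, 0, 0.4]],
    [[0, 0, 7], [0, 0, 0.4]]
  ]
}}

```text
time: 14.78
tool_pos: [620.0, -16.1, 272.0]
tcp_rot: [180.0, -0.1, 12.1]
ft_force: [-0.0, -0.2, 0.2]
finger_gap: 43.0
grip_force: 0.0
```

```bash
python3 - <<'E'
from h import *
s=snapshot("wrist"); st=sense();print(st["tool_pos"],st["tcp_rot"],st["joint_pos"])
for t in finder.trace("ball_large_center","wrist")[:1]:
    v,u=np.nonzero(t["mask"]);print("ball",t["confidence"],len(u),onz(s,u.mean(),v.mean(),73)[:2])
t=finder.trace("mill","wrist")
if t: print("mill",t[0]["confidence"],t[0]["box"],fit(s,t[0]["mask"],M["mill"],620,-15,[0.1,.25]))
E
```

```text
[619.65881905 -16.10789731 271.06209252] [ 1.79996243e+02 -6.03935424e-04  1.20598162e+01] [-6.22498802e+00  9.79966066e+00  7.85825993e+01 -3.37936005e-03
  9.16159878e+01  7.17151005e+01]
ball 0.94 654 [620.65244326 -17.10540674]
mill 0.97 [0.3523, 0.1763, 0.3096, 0.4289] [ 6.1930e+02 -1.5500e+01  6.6000e+00  1.2249e+03  2.0537e+04]
```

>>> {"api": "send_rows", "payload": {
  "steps": [
    [[-4.5, -8.3, -1.35], [0, 0, 2.44]],
    [[-4.5, -8.3, -1.35], [0, 0, 2.44]],
    [[-4.5, -8.3, -1.35], [0, 0, 2.44]],
    [[-4.5, -8.3, -1.35], [0, 0, 2.44]],
    [[-4.5, -8.3, -1.35], [0, 0, 2.44]],
    [[-4.5, -8.3, -1.35], [0, 0, 2.44]],
    [[-4.5, -8.3, -1.35], [0, 0, 2.44]],
    [[-4.5, -8.3, -1.35], [0, 0, 2.44]],
    [[-4.5, -8.3, -1.35], [0, 0, 2.44]],
    [[-4.5, -8.3, -1.35], [0, 0, 2.44]]
  ],
  "fingers": 0,
  "squeeze": 80
}}

```text
time: 16.18
tool_pos: [484.5, -264.8, 229.4]
tcp_rot: [-180.0, -0.1, 117.1]
ft_force: [-1.5, -0.5, -0.9]
finger_gap: 85.6
grip_force: 0.0
```

```bash
python3 - <<'E'
from h import *
st=sense();print(st["tool_pos"],st["tcp_rot"],st["joint_pos"])
E
```

```text
[ 484.46726991 -264.77949729  229.40363636] [-1.79960094e+02 -7.64445784e-02  1.17079749e+02] [-3.39806821e+01  1.97638600e-01  9.30648708e+01  2.07100650e-03
  8.68236994e+01 -6.10605738e+01]
```

>>> {"api": "send_rows", "payload": {
  "steps": [
    [[0, 0, 0], [0, 0, 0.61]],
    [[0, 0, 0], [0, 0, 0.61]],
    [[0, 0, 0], [0, 0, 0.61]],
    [[0, 0, 0], [0, 0, 0.61]],
    [[0, 0, 0], [0, 0, 0.61]]
  ]
}}

```text
time: 16.8
tool_pos: [484.6, -264.8, 229.5]
tcp_rot: [180.0, -0.1, 151.7]
ft_force: [-0.2, -0.2, 0.6]
finger_gap: 85.3
grip_force: 0.0
```

```bash
python3 - <<'E'
from h import *
st=sense();print(st["tool_pos"],st["tcp_rot"])
s=snapshot("wrist"); save(s,"w5.png")
t=finder.trace("cap","wrist")
if t:
    v,u=np.nonzero(t[0]["mask"]);print(t[0]["confidence"],t[0]["box"],len(u),fit(s,t[0]["mask"],M["cap"],484.5,-264.5,[-.6,-.49,-.38]))
    b=(s["img"].astype(float).mean(2)<60).astype(np.uint8)
    b[:,:]*=cv2.dilate(t[0]["mask"].astype(np.uint8),np.ones((5,5)))
    n,l,sta,ce=cv2.connectedComponentsWithStats(b);i=1+np.argmax(sta[1:,4]);print(sta[i],fit(s,l==i,M["bar"],484.5,-264.5,[-.6,-.49,-.38]))
E
```

```text
[ 484.55662878 -264.82638386  229.53537687] [ 1.79994957e+02 -6.86625384e-02  1.51701034e+02]
0.65 [0.4115, 0.2419, 0.1883, 0.2878] 6888 [ 484.9 -264.   -28.5  119.4 6888. ]
[ 217   96   67   97 2398] [ 469.7 -257.3  -27.8 1166.7 2398. ]
```

View pics/w5.png

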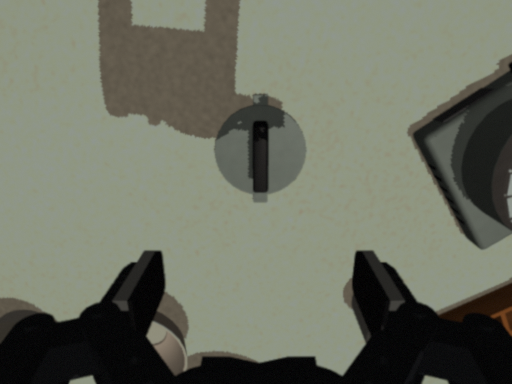

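The cap sits at (260,150) with its bar aligned to the hand. The fit gives (484.9, -264.0), yaw -28.5°. Descending and gripping.

>>> {"api": "send_rows", "payload": {
  "steps": [
    [[0, 0.03, -2], [0, 0, 0]],
    [[0, 0.03, -4], [0, 0, 0]],
    [[0, 0.03, -5.5], [0, 0, 0]],
    [[0, 0.03, -6.4], [0, 0, 0]],
    [[0, 0.03, -7], [0, 0, 0]],
    [[0, 0.03, -7.17], [0, 0, 0]],
    [[0, 0.03, -7.17], [0, 0, 0]],
    [[0, 0.03, -7.17], [0, 0, 0]]
  ]
}}

```text
time: 17.9
tool_pos: [485.9, -264.8, 16.5]
tcp_rot: [-180.0, 0.1, 151.8]
ft_force: [-0.2, -0.4, -0.2]
finger_gap: 85.0
grip_force: 0.0
```

>>> {"api": "send_rows", "payload": {
  "steps": [
    [[0, 0, 0], [0, 0, 0]],
    [[0, 0, 0], [0, 0, 0]],
    [[0, 0, 0], [0, 0, 0]],
    [[0, 0, 0], [0, 0, 0]],
    [[0, 0, 0], [0, 0, 0]],
    [[0, 0, 0], [0, 0, 0]],
    [[0, 0, 0], [0, 0, 0]],
    [[0, 0, 0], [0, 0, 0]],
    [[0, 0, 0], [0, 0, 0]]
  ],
  "fingers": 1
}}

```text
time: 19.02
tool_pos: [485.1, -264.3, 15.2]
tcp_rot: [-180.0, 0.0, 151.9]
ft_force: [0.1, 0.0, 4.2]
finger_gap: 15.1
grip_force: 78.2
```

>>> {"api": "send_rows", "payload": {
  "steps": [
    [[0, 0, 0.7], [0, 0, 0]],
    [[0, 0, 2], [0, 0, 0]],
    [[0, 0, 4], [0, 0, 0]],
    [[0, 0, 5.7], [0, 0, 0]],
    [[0, 0, 5.7], [0, 0, 0]]
  ]
}}

```text
time: 19.65
tool_pos: [487.3, -265.8, 191.2]
tcp_rot: [-179.9, 0.5, 151.9]
ft_force: [-0.2, -0.8, -1.7]
finger_gap: 15.1
grip_force: 77.9
```

>>> {"api": "send_rows", "payload": {
  "steps": [
    [[0.6, 1.1, 0], [0, 0, 0.1]],
    [[1.5, 2.7, 0], [0, 0, 0.2]],
    [[2.4, 4.3, 0], [0, 0, 0.35]],
    [[3.2, 5.9, 0], [0, 0, 0.5]],
    [[3.9, 7.2, 0], [0, 0, 0.6]],
    [[4.49, 8.28, 0], [0, 0, 0.61]],
    [[4.49, 8.28, 0], [0, 0, 0.61]],
    [[4.49, 8.28, 0], [0, 0, 0.61]],
    [[4.49, 8.28, 0], [0, 0, 0.61]]
  ]
}}

```text
time: 20.78
tool_pos: [618.9, -16.8, 185.2]
tcp_rot: [-180.0, -0.1, -173.3]
ft_force: [0.0, -0.1, -0.7]
finger_gap: 15.1
grip_force: 78.2
```

```bash
python3 - <<'E'
from h import *
st=sense();print(st["tool_pos"],st["tcp_rot"],st["finger_gap"],st["grip_force"],st["joint_pos"])
s=snapshot("wrist"); save(s,"w6.png")
T=st["tool_pos"]
t=finder.trace("cap","wrist")
for q in t[:1]: print(q["confidence"],q["box"],q["mask"].sum(),fit(s,q["mask"],M["cap"][:2],619.7,-15.7,[.05,.12,.2],z=T[2]-15))
E
```

```text
[618.87018671 -16.7706371  185.18517887] [-1.79999943e+02 -7.67853266e-02 -1.73268380e+02] 15.0985349637395 78.1620991230011 [-6.28584667e+00  1.18623357e+01  8.52169351e+01 -1.74813668e-02
  8.29955289e+01 -1.03015323e+02]
0.85 [0.3012, 0.3193, 0.4012, 0.6159] 24768 [ 6.1890e+02 -1.6700e+01  7.0000e+00  7.6414e+03  2.4768e+04]
```

View pics/w6.png

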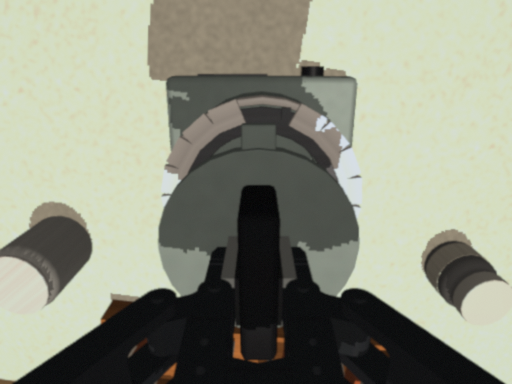

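The last picture shows the cap over the mill, with the near lug at (258,140) and its gate spanning about (243..290,113). The mill looks slightly to the right, so I'll measure the offset in this view.

```bash
python3 - <<'E'
from h import *
st=sense();print(st["tool_pos"],st["tcp_rot"])
s=snapshot("wrist"); g=cv2.cvtColor(s["img"],cv2.COLOR_RGB2GRAY)
m=finder.trace("mill","wrist")[0];c=finder.trace("cap","wrist")[0]
print(m["confidence"],m["box"])
ok=np.ones((384,512));ok[175:]=0;ok[cv2.dilate(c["mask"].astype(np.uint8),np.ones((7,7)))>0]=0
mm=m["mask"].astype(float)
f=lambda p:(np.abs(render(s,M["mill"],p[0],p[1],p[2]/50,S=4)-mm)*ok).sum()
r=minimize(f,[620,-15,6],method="Nelder-Mead",options=dict(initial_simplex=[[620,-15,6],[626,-15,6],[620,-9,6],[620,-15,12]],xatol=.1,fatol=.2));print(np.round([r.x[0],r.x[1],np.degrees(r.x[2]/50),r.fun],2))
for rad in (58,62,66):
    print(rad,[int(cv2.getRectSubPix(g,(1,1),tuple(map(float,proj(s,[619.7+rad*np.cos(a),-15.6+rad*np.sin(a),110]))))[0,0]) for a in np.radians(187+np.arange(-24,25,2))])
# cap lug profile: row through lug at radius 57 local, z top of lug
T=st["tool_pos"];yw=np.radians(st["tcp_rot"][2]);ex=np.array([np.cos(yw),np.sin(yw)]);ey=np.array([-ex[1],ex[0]])
for rad in(55,58,63):
    print("lug",rad,[int(cv2.getRectSubPix(g,(1,1),tuple(map(float,proj(s,[*(T[:2]+ex*rad+ey*w),T[2]-15+7]))))[0,0]) for w in range(-14,15)])
E
```

```text
[619.21490699 -16.7475359  185.79695582] [-1.79995800e+02 -1.89205322e-02 -1.73277253e+02]
0.92 [0.3146, 0.1779, 0.3953, 0.3872]
[619.1  -15.23   6.63 715.05]
58 [136, 136, 114, 52, 52, 51, 53, 52, 52, 53, 52, 51, 51, 52, 51, 52, 53, 67, 135, 137, 138, 138, 138, 138, 137]
62 [132, 132, 82, 51, 52, 52, 47, 51, 51, 51, 51, 52, 51, 52, 53, 51, 51, 51, 122, 132, 134, 133, 133, 133, 132]
66 [138, 136, 103, 102, 63, 74, 93, 106, 108, 109, 110, 102, 103, 109, 113, 113, 112, 108, 113, 140, 140, 140, 140, 140, 140]
lug 55 [84, 86, 87, 88, 87, 88, 81, 79, 84, 84, 85, 84, 85, 85, 84, 85, 86, 86, 85, 85, 84, 84, 74, 85, 87, 86, 80, 65, 50]
lug 58 [50, 51, 52, 51, 50, 54, 60, 78, 85, 84, 85, 85, 85, 86, 85, 86, 86, 86, 86, 86, 85, 83, 60, 51, 50, 50, 51, 51, 51]
lug 63 [110, 60, 51, 51, 50, 51, 51, 50, 51, 51, 51, 50, 51, 52, 52, 50, 51, 51, 51, 52, 65, 114, 129, 135, 134, 136, 136, 138, 138]
```

>>> {"api": "send_rows", "payload": {
  "steps": [
    [[0.01, 0.04, -0.8], [0, 0, 0]],
    [[0.01, 0.04, -1.5], [0, 0, 0]],
    [[0.01, 0.04, -1.8], [0, 0, 0]],
    [[0.01, 0.04, -1.9], [0, 0, 0]],
    [[0.01, 0.04, -1.9], [0, 0, 0]],
    [[0.01, 0.04, -1.9], [0, 0, 0]],
    [[0.01, 0.04, -1.9], [0, 0, 0]]
  ]
}}

```text
time: 21.9
tool_pos: [620.4, -14.6, 129.8]
tcp_rot: [-180.0, 0.1, -173.2]
ft_force: [0.4, 0.1, -1.5]
finger_gap: 14.6
grip_force: 78.2
```

```bash
cat > st.py <<'E'
from h import *
st=sense();print(*[np.round(st[k],2) for k in("time","tool_pos","tcp_rot","ft_force","wrist_torque","finger_gap","grip_force")])
E
python3 st.py
```

```text
21.9 [620.36 -14.57 129.78] [-1.7998e+02  7.0000e-02 -1.7320e+02] [ 0.39  0.13 -1.5 ] [-0.03 -0.03  0.02] 14.64 78.18
```

>>> {"api": "send_rows", "payload": {
  "steps": [
    [[-0.03, -0.03, 0], [0, 0, 0]],
    [[-0.03, -0.03, 0], [0, 0, 0]],
    [[-0.03, -0.03, -0.1], [0, 0, 0]],
    [[-0.03, -0.03, -0.2], [0, 0, 0]],
    [[-0.03, -0.03, -0.27], [0, 0, 0]],
    [[-0.03, -0.03, -0.27], [0, 0, 0]],
    [[-0.03, -0.03, -0.27], [0, 0, 0]]
  ]
}}

```text
time: 22.78
tool_pos: [619.0, -15.4, 120.9]
tcp_rot: [180.0, -0.0, -173.2]
ft_force: [0.5, -0.2, -0.8]
finger_gap: 14.8
grip_force: 78.4
```

```bash
python3 st.py
```

```text
22.78 [619.   -15.42 120.9 ] [ 180.     -0.   -173.19] [ 0.49 -0.18 -0.78] [ 0.03 -0.   -0.01] 14.83 78.38
```

>>> {"api": "send_rows", "payload": {
  "steps": [
    [[0, 0, -0.1], [0, 0, 0]],
    [[0, 0, -0.2], [0, 0, 0]],
    [[0, 0, -0.3], [0, 0, 0]],
    [[0, 0, -0.38], [0, 0, 0]],
    [[0, 0, -0.42], [0, 0, 0]],
    [[0, 0, -0.42], [0, 0, 0]],
    [[0, 0, -0.42], [0, 0, 0]],
    [[0, 0, -0.42], [0, 0, 0]]
  ]
}}

```text
time: 23.78
tool_pos: [619.4, -15.5, 109.5]
tcp_rot: [-180.0, 0.1, -173.2]
ft_force: [-4.1, -0.9, 9.8]
finger_gap: 14.8
grip_force: 79.5
```

```bash
python3 st.py
```

```text
23.78 [619.38 -15.46 109.48] [-1.7999e+02  6.0000e-02 -1.7319e+02] [-4.08 -0.93  9.75] [0.03 0.76 0.07] 14.8 79.52
```

>>> {"api": "send_rows", "payload": {
  "steps": [
    [[-0.03, 0, -0.03], [0, 0, 0]],
    [[-0.03, 0, -0.06], [0, 0, 0]],
    [[-0.03, 0, -0.06], [0, 0, 0]],
    [[-0.03, 0, -0.06], [0, 0, 0]]
  ]
}}

```text
time: 24.28
tool_pos: [619.3, -15.4, 108.3]
tcp_rot: [-180.0, 0.2, -173.2]
ft_force: [-1.5, 0.1, 9.2]
finger_gap: 15.0
grip_force: 79.9
```

```bash
python3 st.py
```

```text
24.28 [619.35 -15.42 108.31] [-1.7997e+02  1.7000e-01 -1.7319e+02] [-1.48  0.09  9.18] [0.08 0.42 0.  ] 14.96 79.87
```

>>> {"api": "send_rows", "payload": {
  "steps": [
    [[0, 0, -0.03], [0, 0, -0.1]],
    [[0, 0, -0.03], [0, 0, -0.25]],
    [[0, 0, -0.03], [0, 0, -0.4]],
    [[0, 0, -0.03], [0, 0, -0.55]],
    [[0, 0, -0.03], [0, 0, -0.7]],
    [[0, 0, -0.03], [0, 0, -0.7]]
  ]
}}

```text
time: 25.02
tool_pos: [618.9, -14.7, 108.1]
tcp_rot: [179.9, 0.1, 146.6]
ft_force: [-7.5, 3.4, 16.1]
finger_gap: 15.5
grip_force: 80.8
```

```bash
python3 st.py
```

```text
25.02 [618.95 -14.73 108.12] [1.799e+02 8.000e-02 1.466e+02] [-7.51  3.39 16.06] [0.55 1.23 0.08] 15.54 80.81
```

>>> {"api": "send_rows", "payload": {
  "steps": [
    [[-0.02, 0.01, 0], [0, 0, -0.15]],
    [[-0.02, 0.01, 0], [0, 0, -0.3]],
    [[-0.02, 0.01, 0], [0, 0, -0.45]],
    [[-0.02, 0.01, 0], [0, 0, -0.6]],
    [[-0.02, 0.01, 0], [0, 0, -0.7]],
    [[-0.02, 0.01, 0], [0, 0, -0.76]],
    [[-0.02, 0.01, 0], [0, 0, -0.76]],
    [[-0.02, 0.01, 0], [0, 0, -0.76]]
  ]
}}

```text
time: 26.02
tool_pos: [619.3, -14.4, 108.2]
tcp_rot: [179.7, 0.0, 103.2]
ft_force: [-1.5, 4.9, 12.8]
finger_gap: 15.1
grip_force: 80.3
```

```bash
python3 st.py
```

```text
26.02 [619.28 -14.41 108.15] [1.7975e+02 2.0000e-02 1.0319e+02] [-1.52  4.86 12.81] [0.62 0.45 0.22] 15.14 80.25
```

>>> {"api": "send_rows", "payload": {
  "steps": [
    [[0, 0, -0.03], [0, 0, -0.03]],
    [[0, 0, -0.03], [0, 0, -0.03]],
    [[0, 0, -0.03], [0, 0, -0.03]],
    [[0, 0, -0.03], [0, 0, -0.03]]
  ]
}}

```text
time: 26.52
tool_pos: [619.6, -14.6, 108.1]
tcp_rot: [179.7, 0.0, 101.5]
ft_force: [-3.7, 3.0, 17.5]
finger_gap: 15.1
grip_force: 80.9
```

```bash
python3 st.py; python3 - <<'E'
from h import *
s=snapshot("wrist"); cv2.imwrite("pics/fin.png",cv2.resize(s["img"][:,:,::-1],(800,600)))
T=sense()["tool_pos"]
for q in finder.pinpoint("collar","wrist")[:1]: print("collar",q["confidence"],onz(s,q["at"][0]*512,q["at"][1]*384,110)[:2])
m=finder.trace("mill","wrist")[0];ok=np.ones((384,512));ok[200:]=0
f=lambda p:(np.abs(render(s,M["mill"],p[0],p[1],p[2]/50,S=4)-m["mask"]-0)*ok)[:200].sum()
print(m["confidence"],m["box"])
E
```

```text
26.52 [619.58 -14.6  108.09] [1.7971e+02 4.0000e-02 1.0148e+02] [-3.69  3.01 17.48] [0.54 0.8  0.39] 15.09 80.91
0.95 [0.2314, 0.168, 0.5666, 0.7771]
```

View pics/fin.png

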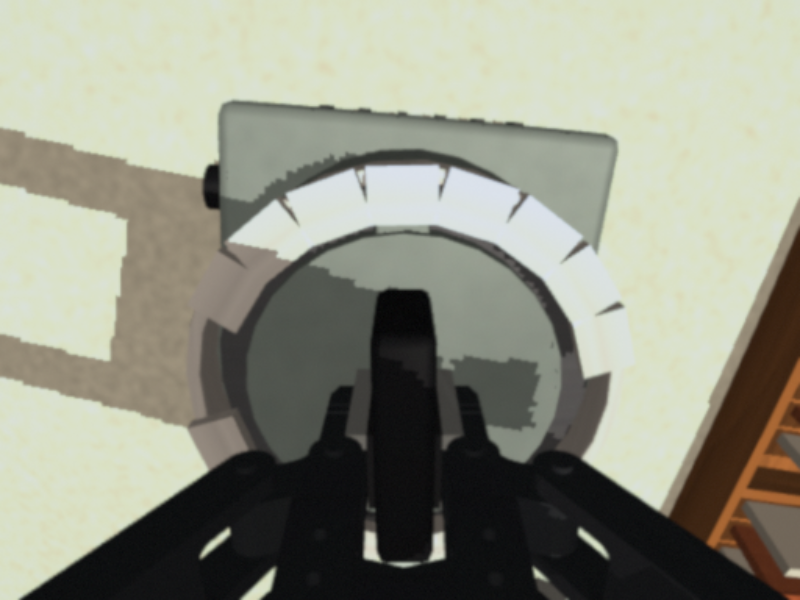

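The cap sits inside the collar with its lug under the ledge at (403,230), and the gates at left and right are empty. z no longer drops as the push rises, and the torque has risen too, so both stops are reached.

```bash
python3 -c "
from h import *
print(order.hand_in())"
```

```text
the job is handed in; nothing more can be done
None
```

The job is handed in (no verdict came back): the largest ball is in the pot, and the gripper still holds the cap pressed down to its stop and turned about 85° clockwise to the turn stop. I touched nothing else on the table.

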